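# Layer a heel in the screw press and close the press on it

### The job

Lay up a shoe heel in the little press: set the thick round heel lift flat in the middle of the press's round bed, the thinner lift centred on it, and the big round press board, knob up, centred on top, each set down by touch and not dropped. Then wind the handwheel clockwise, seen from above, until both sprung pads of the fork bear on the board and their springs give a few millimetres, not squeezed solid, and let go. Leave the mug, the brush and the tins where they are.

Things in the scene. Friction and masses are not known exactly. Their poses are not given: they have to be found in the camera images.
- press: Small fixed grey bench press. Origin: on the table, under the centre of its round bed. Base 200 mm (x) by 310 mm (y from -240 to +70), 14 mm thick; open side +y. The bed is a steel disc, 96 mm diameter, on a height screw: its top is between 30 and 40 mm above the table, differs each time and is not measured. Yaw varies.
- fork: Dark steel fork that slides straight down as the wheel is wound (8 mm per rad, 60 mm at most; stays where left). Origin: midway between the undersides of its two rubber pads, over the bed's centre, 118 mm above the table when fully up (as at the start). Axes as the press. Pads 24 by 30 mm at x = -76 and +76 mm, on springs that give up to 12 mm, 4 N per mm each.
- gap (a point): Fixed point at the mouth of the fork, 12 mm in +y from the bed's centre, where the arms end, 118 mm above the table. Two arms, 20 mm wide, from 18 to 34 mm above the pads' undersides (pad stems to 44 mm), run back to the column. 128 mm is free between them, open from above and to +y; the board is wider and must go in from +y, below the pads.
- grip_mid (a point): Middle of the handwheel's upright wooden grip, a cylinder of 22 mm diameter, 46 mm high (top 20 mm above this point), free to spin on its pin, 55 mm from the wheel's axis. The wheel's rim is 128 mm across, its top 28 mm below this point. At the start the grip is on the wheel's +x side. Winding takes about 4 N at the grip before the fork bears on anything.
- hub (a point): Fixed point on the vertical axis of the handwheel, at the height of grip_mid (200 mm above the table). Below it stands the press's column, 70 by 66 mm, 148 mm high.
- thick_lift: Thick heel lift: a plain wooden disc, 66 mm diameter, 28 mm thick, lying loose on the table. Origin: centre of its underside, z up.
- thin_lift: Thin heel lift: a plain hard rubber disc, 60 mm diameter, 14 mm thick, lying loose on the table. Origin: centre of its underside, z up.
- board: Press board: a plywood disc, 180 mm diameter, 10 mm thick, with an upright round knob of 30 mm diameter and 36 mm height in the middle of its top (46 mm high over all). Lies loose on the table, knob up. Origin: centre of its underside, z up.
- mug: White mug, 80 mm wide, 95 mm high: a bystander. Origin: centre of its underside.
- brush: Black shoe brush, 170 by 52 by 44 mm: a bystander. Origin: centre of its underside, long along x.
- tin1: Flat closed polish tin, 87 mm diameter, 26 mm high, in the clear tray (160 by 240 by 35 mm): a bystander. Origin: centre of its underside.
- tin2: The other such tin in the tray: a bystander. Origin: centre of its underside.
Mind the look-alikes: they are no part of the job. Of the things like the thin_lift, leave any that is green; of the rest the larger one is meant.

How it is judged:
By the outcome, as a careful person would: the job done as asked, in the order asked, and still so for the second after the job is handed in, with the robot touching nothing.
It also fails if it takes over 72 s, if anything falls off the work surface, if the arm or the gripper's body presses on something with over 40 N, if the wrist force passes 120 N, or if a joint passes its speed limit or range.

### The arm

A 6-joint arm with a two-finger parallel gripper is mounted at the origin on the work surface. World frame = base frame: x ahead of the robot, y to its left, z up, the work surface at z = 0. Lengths are in m, angles in rad, forces in N, time in s.
With the tool pointing down it reaches from about 0.25 to 0.725 m from the base axis. Payload 4 kg.
Tool frame: the origin (TCP) lies at the very end of the fingers, on their centre line; the grasp point (between the pads) lies 19 mm behind it; z points along the fingers, y is the line along which they close (so a half turn about z gives the same grasp; the last joint's range is limited). The gripper opens to 85 mm and grips with 20 to 120 N. Pads are 22 mm wide; open, the fingers measure 114 mm over their backs; the gripper's body (76 mm by 85 mm) begins 54 mm behind the grasp point. The pads swing forward as they close: fully open they stand 13 mm farther back than shut.
Start: joints at [1.262, 0.241, 0.005, 1.335, 0, 1.571], TCP at [0.152, 0.476, 0.231] pointing down, gripper open.
Joint ranges: [-2.72, 2.72], [-1.05, 1.87], [-1.09, 1.28], [-1.99, 2.15], [-1.42, 1.44], [-3.14, 3.14]. Speed limits (rad/s): [2.79, 2.79, 3.14, 3.14, 3.14, 3.14].

### API

Orientations are given as a unit quaternion [x, y, z, w].
In Python, from workcell import * gives the robot as it stands. The module is installed in compiled form; this text tells all that it offers.
- The arm moves only by the tool send_rows, never from a script. Its argument "steps" is text: rows parted by semicolons, each of 7 numbers parted by spaces: the opening, from -1 (shut) to 1 (fully open), then the shift along the world's x, y, z in m, then the turn, a rotation vector about the world's x, y, z in rad. A call has exactly 5 rows; each row shifts and turns the commanded pose from where the row before left it; what a row does not reach is not made up. A row lasts 1/12 s, in which the tool goes at most 41.7 mm and 7.16 degrees, less where a joint would pass 70% of its speed; a pose out of reach is approached as far as the arm can. A call is refused whole if a number of a shift passes 0.0417 or a number of a turn 0.125, either way. A call with a gripper value outside its range is refused whole. The fingers move at their own pace and stop on an object; the grip force is fixed at half the most. Time passes only in rows, so rows that do not move let the fingers close, or fill a call up. It gives the time, the measured TCP pose, the force, the opening and the grip force at its end, in the units of the state.
- get_obs(): the state, without advancing time (a new reading comes with each control period).
- camera(name): name is "scene" or "top"; returns a dict with "frame" (420x560x3 uint8, red, green, blue), "range_z" (420x560 float32, m along the optical axis (not along the pixel's ray), 0 where there is no reading), "camera_matrix" (3x3 intrinsics, pixels), "k1" (the pictures are not rectified: a ray, as slopes to the right and down, at radius r is drawn at 1 + k1 r^2 times it, then the intrinsics apply), "extrinsics" (4x4, takes a point from world to camera coordinates). Camera axes: x right, y down, z forward; pixel columns grow to the right and rows downward; lengths in m; the calibration is good to about 2 mm. A picture is of the moment at which its call begins.
- job_done(): hands the job in; it is judged then, once.
The state is a dict: "clock": time; "joint_pos": joint angles; "joint_vel": joint speeds; "tau": joint torques, N m; "eef_pos": TCP position; "tool_rot": TCP orientation; "ft_force": force on the tool from outside, world axes, zero at the start; "ft_torque": the same for the moment, N m; "grip_width": finger opening in m; "grasp_force": force on a finger pad.
Only numpy, scipy, OpenCV 4.12 (cv2) and the standard library are available. Lean on these libraries where they do the work, as an engineer would, in place of code of your own. Each camera call takes 0.05 s, during which the arm holds its last target. There are 200 camera calls.

## Working session

There is one attempt and no reset: what is moved stays moved. The work goes in short steps, Python scripts to look and compute and a tool call to move; the robot and the scene stay as the last step left them, time stands still between calls to the robot, and variables do not carry over. Pictures are saved under pics/ and viewed, at most 10 in all, crops included, and the job is handed in when it is done.

Besides the shell and the picture viewer there is one more tool, called after "Call:" by a JSON object that holds its "op" and its "data". send_rows: Moves the arm, as the interface text tells. Its arguments: {"type":"object","properties":{"steps":{"type":"string"}},"required":["steps"]}

```bash
mkdir -p pics
cat > h.py <<'E'
from workcell import *
import numpy as np, cv2
def cap(n):
    c=camera(n); np.savez(f'{n}.npz',**{k:np.array(v) for k,v in c.items()}); return c
def load(n): return np.load(f'{n}.npz')
def cloud(c):
    K=np.array(c['camera_matrix']);k1=float(c['k1']);E=np.array(c['extrinsics']);Z=np.array(c['range_z'])
    v,u=np.mgrid[:420,:560]
    p=cv2.undistortPoints(np.stack([u,v],-1).reshape(-1,1,2).astype(float),K,np.array([k1,0,0,0.])).reshape(420,560,2)
    P=np.dstack([p*Z[...,None],Z]); W=(P-E[:3,3])@E[:3,:3]
    W[Z==0]=np.nan
    return W
def circ(xy):
    A=np.c_[2*xy,np.ones(len(xy))];s=np.linalg.lstsq(A,(xy**2).sum(1),rcond=None)[0]
    return s[:2],np.sqrt(s[2]+s[:2]@s[:2])
E
python3 - <<'E'
from h import *
for n in('top','scene'):
    c=cap(n); cv2.imwrite(f'pics/{n}0.png',cv2.resize(c['frame'][...,::-1],(800,600)))
    E=np.array(c['extrinsics']);print(n,-E[:3,:3].T@E[:3,3],E[2,:3])
print(get_obs())
E
```

```text
top [ 0.45371019 -0.11303921  1.22438256] [ 9.26746941e-02  8.30531289e-04 -9.95696094e-01]
scene [ 1.36086582 -0.57293732  0.88718072] [-0.6678358   0.39119762 -0.63321384]
{'clock': 0.1, 'joint_pos': array([1.26202782e+00, 2.41328926e-01, 3.86734192e-03, 1.33521573e+00,
       2.10466103e-05, 1.57080285e+00]), 'joint_vel': array([-2.51410499e-05, -1.19765975e-03,  3.61285107e-03, -6.17602267e-04,
       -1.58062689e-03,  2.55211887e-03]), 'tau': array([ 7.45053621e-04, -3.73136759e+01,  2.53009880e+01,  1.08577078e-02,
        3.47011439e-05, -4.85871524e-06]), 'eef_pos': array([0.15176414, 0.47581515, 0.23050954]), 'tool_rot': array([ 1.53774871e-01,  9.88105462e-01, -9.27690968e-04, -1.55016560e-04]), 'ft_force': array([0.1148745 , 0.40660357, 0.33843567]), 'ft_torque': array([ 0.06975891, -0.00182446,  0.00945233]), 'grasp_force': 0.0, 'grip_width': 0.08511509601129057}
```

View pics/top0.png

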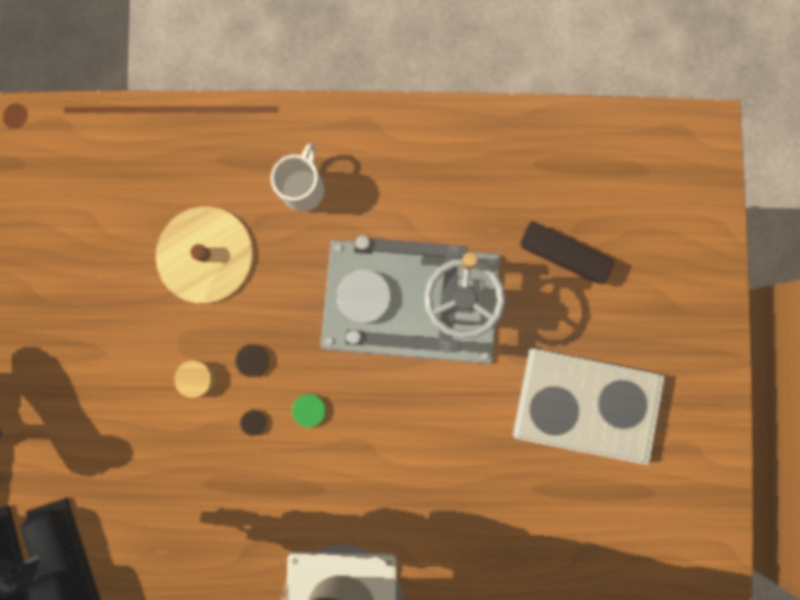

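View pics/scene0.png

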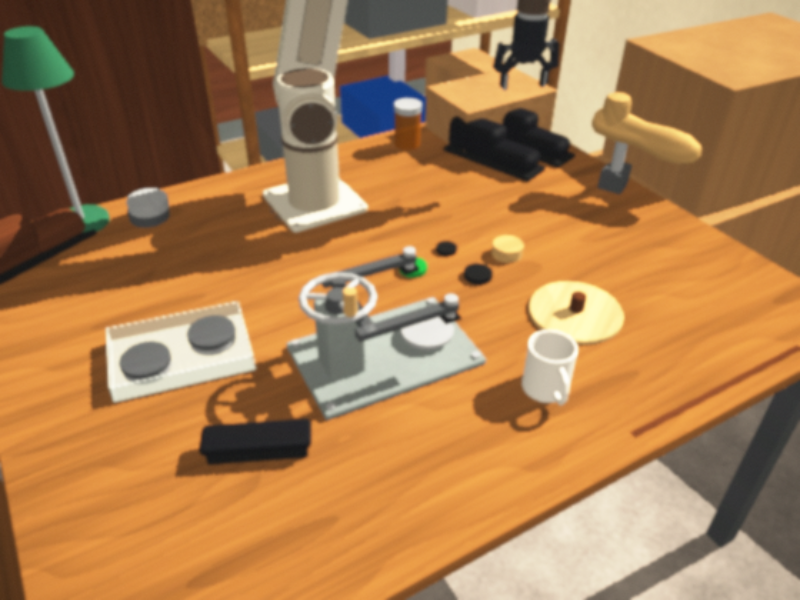

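The top picture (800x600) shows these positions:

| Item | Pixel position |
|---|---|
| Thick lift | (193,379) |
| Thin lift (larger black one) | (252,360) |
| Small black disc | (254,422) |
| Green disc | (309,411) |
| Board | (205,255) |
| Bed | (364,297) |
| Hub | (465,298) |
| Grip | (470,260) |
| Mug | (298,182) |

The press opens to the left, which is world +y. The scene picture agrees with this layout.

Run:
```python
from h import *
c=load('top');W=cloud(c);f=c['frame']
def seg(u,v,r,zlo,zhi,name):
    u,v=int(u*.7),int(v*.7);r=int(r*.7)
    S=W[v-r:v+r,u-r:u+r].reshape(-1,3);S=S[(S[:,2]>zlo)&(S[:,2]<zhi)]
    xy=S[:,:2].astype(np.float32);h=cv2.convexHull(xy)[:,0]
    ctr,R=circ(h.astype(float)); (mx,my),mr=cv2.minEnclosingCircle(xy)
    print(name,len(S),'z',np.round(np.percentile(S[:,2],[10,50,90]),4),'mean',S[:,:2].mean(0).round(4),'hullfit',ctr.round(4),R.round(4),'mec',round(mx,4),round(my,4),round(mr,4))
seg(193,379,34,.018,.04,'thick')
seg(252,360,28,.007,.03,'thin')
seg(254,422,24,.006,.03,'smallblack')
seg(309,411,28,.007,.03,'green')
seg(205,255,70,.005,.025,'board')
seg(200,253,30,.03,.07,'knob')
seg(364,297,40,.02,.06,'bed')
seg(465,298,60,.155,.19,'wheel')
seg(470,260,18,.205,.25,'grip')
seg(362,243,14,.14,.2,'padstem+x')
seg(353,338,14,.14,.2,'padstem-x')
seg(298,182,40,.08,.12,'mug')
# table level
for u,v in((150,480),(420,420),(450,180),(100,330)): print(W[int(v*.7),int(u*.7)].round(4))
# base plate top hull for yaw
S=W[int(230*.7):int(375*.7),int(310*.7):int(510*.7)].reshape(-1,3);S=S[(S[:,2]>.007)&(S[:,2]<.02)]
r=cv2.minAreaRect(S[:,:2].astype(np.float32));print('base',r,np.median(S[:,2]))
```

```text
thick 533 z [0.0251 0.0286 0.0312] mean [0.4029 0.2706] hullfit [0.4029 0.2718] 0.0325 mec 0.4028 0.2717 0.0334
thin 413 z [0.0109 0.0143 0.0173] mean [0.4367 0.1705] hullfit [0.437 0.176] 0.0318 mec 0.4356 0.181 0.0398
smallblack 263 z [0.0081 0.0115 0.0145] mean [0.3257 0.1652] hullfit [0.3327 0.1675] 0.0346 mec 0.3287 0.1719 0.04
green 434 z [0.0111 0.0145 0.0176] mean [0.3495 0.0659] hullfit [0.3461 0.0794] 0.0432 mec 0.3577 0.0707 0.0545
board 3562 z [0.0069 0.0102 0.0133] mean [0.6286 0.266 ] hullfit [0.6259 0.2825] 0.162 mec 0.6296 0.2858 0.1744
knob 124 z [0.0401 0.0457 0.0483] mean [0.6282 0.265 ] hullfit [0.6292 0.2664] 0.0149 mec 0.6292 0.2667 0.016
bed 1123 z [0.0322 0.0354 0.0384] mean [ 0.5539 -0.0308] hullfit [ 0.5646 -0.0089] 0.0758 mec 0.5508 -0.0221 0.0845
wheel 1381 z [0.1575 0.1712 0.175 ] mean [ 0.5398 -0.196 ] hullfit [ 0.5483 -0.1659] 0.0927 mec 0.551 -0.1652 0.0994
grip 86 z [0.2171 0.2204 0.2226] mean [ 0.5954 -0.2035] hullfit [ 0.5957 -0.204 ] 0.0104 mec 0.5963 -0.204 0.011
padstem+x 122 z [0.1493 0.1598 0.164 ] mean [ 0.6278 -0.0397] hullfit [ 0.6278 -0.0397] 0.0148 mec 0.627 -0.0394 0.0169
padstem-x 116 z [0.1508 0.1609 0.164 ] mean [ 0.4778 -0.0291] hullfit [ 0.4779 -0.0289] 0.0141 mec 0.4777 -0.0283 0.0166
mug 282 z [0.0828 0.093  0.097 ] mean [0.7563 0.0886] hullfit [0.7579 0.088 ] 0.0427 mec 0.7635 0.0842 0.0524
[0.2163 0.3518 0.0052]
[ 0.3338 -0.1352  0.0052]
[ 0.7787 -0.1861 -0.0024]
[ 4.890e-01  4.597e-01 -2.000e-04]
base ((0.5491285920143127, -0.1182279884815216), (0.25314998626708984, 0.34720849990844727), 0.9874787926673889) 0.014387051917382106
```

```bash
cat >> h.py <<'E'
def ms(W,c,R,zlo,zhi,n=30):
    P=W.reshape(-1,3);P=P[(P[:,2]>zlo)&(P[:,2]<zhi)];c=np.array(c,float)
    for _ in range(n):
        S=P[np.hypot(*(P[:,:2]-c).T)<R+.004]; c=S[:,:2].mean(0)
    return c.round(4),round(float(np.median(S[:,2])),4),len(S)
E
python3 - <<'E'
from h import *
for n in('top','scene'):
    W=cloud(load(n));print(n)
    for nm,c,R,a,b in(('thick',(.403,.2715),.033,.02,.037),('thin',(.4367,.1705),.03,.009,.022),('board',(.628,.266),.09,.003,.018),('knob',(.628,.266),.015,.04,.055),('bed',(.5535,-.033),.048,.027,.045),('grip',(.5957,-.2035),.011,.213,.228),('stem+',(.628,-.04),.011,.155,.17),('stem-',(.478,-.029),.011,.155,.17),('small',(.3257,.1652),.025,.007,.02)):
        print(nm,*ms(W,c,R,a,b))
E
```

```text
top
thick [0.4027 0.271 ] 0.0286 524
thin [0.4367 0.1704] 0.0144 404
board [0.6284 0.2654] 0.0103 3489
knob [0.6288 0.2659] 0.046 111
bed [ 0.5536 -0.0309] 0.0354 1106
grip [ 0.5956 -0.2038] 0.2204 82
stem+ [ 0.6291 -0.0368] 0.1618 78
stem- [ 0.4781 -0.0255] 0.1623 76
small [0.3252 0.1654] 0.0117 248
scene
thick [0.4055 0.2648] 0.0266 236
thin [0.4389 0.1646] 0.0127 200
board [0.6359 0.2582] 0.0089 1936
knob [0.6304 0.2607] 0.0442 67
bed [ 0.5689 -0.0399] 0.0341 564
grip [ 0.5996 -0.2089] 0.2187 63
stem+ [ 0.6328 -0.0409] 0.1605 57
stem- [ 0.4804 -0.0298] 0.1605 43
small [0.3275 0.1606] 0.0103 104
```

Call:
{"op": "send_rows", "data": {"steps": "1 .0251 -.0205 -.013 0 0 .0236;1 .0251 -.0205 -.013 0 0 .0236;1 .0251 -.0205 -.013 0 0 .0236;1 .0251 -.0205 -.013 0 0 .0236;1 .0251 -.0205 -.013 0 0 .0236"}}

```text
clock: 0.52
eef_pos: [0.2781, 0.3725, 0.1654]
tool_rot: [0.094, 0.996, -0.0, -0.0]
ft_force: [0.6, 0.8, -0.2]
grip_width: 0.0855
grasp_force: 0.0
```

Call:
{"op": "send_rows", "data": {"steps": "1 .0251 -.0205 -.013 0 0 .0236;1 .0251 -.0205 -.013 0 0 .0236;1 .0251 -.0205 -.013 0 0 .0236;1 .0251 -.0205 -.013 0 0 .0236;1 .0251 -.0205 -.013 0 0 .0236"}}

```text
clock: 0.93
eef_pos: [0.4037, 0.2699, 0.1004]
tool_rot: [0.036, 0.999, -0.0, -0.0]
ft_force: [0.8, -0.2, 0.1]
grip_width: 0.0851
grasp_force: 0.0
```

Call:
{"op": "send_rows", "data": {"steps": "1 0 0 -.02 0 0 0;1 0 0 -.02 0 0 0;1 0 0 -.02 0 0 0;1 0 0 0 0 0 0;1 0 0 0 0 0 0"}}

```text
clock: 1.35
eef_pos: [0.4017, 0.2704, 0.0402]
tool_rot: [0.036, 0.999, -0.001, -0.002]
ft_force: [-0.2, -0.1, -0.6]
grip_width: 0.0852
grasp_force: 0.0
```

Call:
{"op": "send_rows", "data": {"steps": "1 0 0 -.014 0 0 0;1 0 0 -.014 0 0 0;1 0 0 -.012 0 0 0;0.2 0 0 0 0 0 0;-1 0 0 0 0 0 0"}}

```text
clock: 1.77
eef_pos: [0.4031, 0.2718, 0.0024]
tool_rot: [0.036, 0.999, 0.0, 0.0]
ft_force: [-12.3, -7.5, 26.0]
grip_width: 0.0642
grasp_force: 60.6
```

Call:
{"op": "send_rows", "data": {"steps": "-1 0 0 0 0 0 0;-1 0 0 0 0 0 0;-1 0 0 0 0 0 0;-1 0 0 0 0 0 0;-1 0 0 0 0 0 0"}}

```text
clock: 2.18
eef_pos: [0.4039, 0.2721, 0.0026]
tool_rot: [0.036, 0.999, 0.001, 0.001]
ft_force: [-0.2, 0.4, 7.2]
grip_width: 0.0639
grasp_force: 66.8
```

Call:
{"op": "send_rows", "data": {"steps": "-1 0 0 .02 0 0 0;-1 0 0 .025 0 0 0;-1 0 0 .025 0 0 0;-1 .0252 -.0285 .005 0 0 0;-1 .0252 -.0285 0 0 0 0"}}

```text
clock: 2.6
eef_pos: [0.4549, 0.216, 0.0791]
tool_rot: [0.034, 0.999, 0.001, 0.002]
ft_force: [0.3, 0.6, -0.3]
grip_width: 0.0643
grasp_force: 66.4
```

Call:
{"op": "send_rows", "data": {"steps": "-1 .0252 -.0285 0 0 0 0;-1 .0252 -.0285 0 0 0 0;-1 .0252 -.0285 0 0 0 0;-1 .0249 -.0285 0 0 0 0;-1 0 -.0331 0 0 0 0"}}

```text
clock: 3.02
eef_pos: [0.559, 0.0661, 0.0767]
tool_rot: [0.036, 0.999, 0.0, 0.003]
ft_force: [0.9, 0.2, -0.7]
grip_width: 0.0644
grasp_force: 66.4
```

Call:
{"op": "send_rows", "data": {"steps": "-1 0 -.0325 0 0 0 0;-1 0 -.0328 0 0 0 0;-1 0 -.0326 0 0 0 0;-1 0 0 -.01 0 0 0;-1 0 0 -.01 0 0 0"}}

```text
clock: 3.43
eef_pos: [0.5543, -0.0326, 0.0564]
tool_rot: [0.038, 0.999, 0.0, 0.001]
ft_force: [-0.5, 0.2, -0.9]
grip_width: 0.0639
grasp_force: 66.4
```

Call:
{"op": "send_rows", "data": {"steps": "-1 0 0 0 0 0 0;-1 0 0 0 0 0 0;-1 0 0 0 0 0 0;-1 0 0 0 0 0 0;-1 0 0 0 0 0 0"}}

```text
clock: 3.85
eef_pos: [0.5542, -0.0296, 0.0567]
tool_rot: [0.035, 0.999, 0.0, 0.0]
ft_force: [-0.1, -0.1, -1.6]
grip_width: 0.0639
grasp_force: 66.4
```

Call:
{"op": "send_rows", "data": {"steps": "-1 0 0 -.004 0 0 0;-1 0 0 -.004 0 0 0;-1 0 0 -.003 0 0 0;-1 0 0 -.002 0 0 0;-1 0 0 0 0 0 0"}}

```text
clock: 4.27
eef_pos: [0.5533, -0.0306, 0.0425]
tool_rot: [0.036, 0.999, 0.0, -0.001]
ft_force: [-0.9, -0.3, -1.9]
grip_width: 0.0644
grasp_force: 66.4
```

Call:
{"op": "send_rows", "data": {"steps": "-1 0 0 -.001 0 0 0;-1 0 0 -.001 0 0 0;-1 0 0 -.001 0 0 0;-1 0 0 -.001 0 0 0;-1 0 0 0 0 0 0"}}

```text
clock: 4.68
eef_pos: [0.5537, -0.0307, 0.0391]
tool_rot: [0.036, 0.999, 0.0, -0.0]
ft_force: [-0.0, -0.1, -0.9]
grip_width: 0.0642
grasp_force: 66.4
```

Call:
{"op": "send_rows", "data": {"steps": "-1 0 0 -.001 0 0 0;-1 0 0 -.0007 0 0 0;-1 0 0 0 0 0 0;-1 0 0 0 0 0 0;-1 0 0 0 0 0 0"}}

```text
clock: 5.1
eef_pos: [0.5539, -0.0307, 0.0376]
tool_rot: [0.036, 0.999, -0.0, 0.0]
ft_force: [0.3, -0.4, -0.6]
grip_width: 0.0641
grasp_force: 66.8
```

Call:
{"op": "send_rows", "data": {"steps": "-1 0 0 -.001 0 0 0;-1 0 0 0 0 0 0;-1 0 0 0 0 0 0;-1 0 0 0 0 0 0;-1 0 0 0 0 0 0"}}

```text
clock: 5.52
eef_pos: [0.5539, -0.0307, 0.0376]
tool_rot: [0.036, 0.999, -0.0, 0.0]
ft_force: [-2.1, -0.9, 4.5]
grip_width: 0.0641
grasp_force: 67.3
```

Call:
{"op": "send_rows", "data": {"steps": "0.7 0 0 0 0 0 0;0.7 0 0 0 0 0 0;1 0 0 0 0 0 0;1 0 0 0 0 0 0;1 0 0 0 0 0 0"}}

```text
clock: 5.93
eef_pos: [0.5538, -0.0307, 0.0365]
tool_rot: [0.036, 0.999, -0.0, -0.0]
ft_force: [0.5, 0.1, 0.6]
grip_width: 0.0852
grasp_force: 0.0
```

Call:
{"op": "send_rows", "data": {"steps": "1 0 0 .015 0 0 0;1 0 0 .02 0 0 0;1 0 0 .035 0 0 0;1 0 0 .035 0 0 0;1 0 .04 0 0 0 0"}}

```text
clock: 6.35
eef_pos: [0.5589, 0.0043, 0.149]
tool_rot: [0.041, 0.999, -0.001, 0.007]
ft_force: [2.7, 0.6, 0.6]
grip_width: 0.0854
grasp_force: 0.0
```

Call:
{"op": "send_rows", "data": {"steps": "1 -.0234 .0324 0 0 0 0;1 -.0234 .0324 0 0 0 0;1 -.0234 .0324 0 0 0 0;1 -.0234 .0324 0 0 0 0;1 -.0234 .0324 0 0 0 0"}}

```text
clock: 6.77
eef_pos: [0.4356, 0.1725, 0.1416]
tool_rot: [0.037, 0.999, 0.0, 0.0]
ft_force: [0.7, 0.7, 0.6]
grip_width: 0.0857
grasp_force: 0.0
```

Run:
```python
from h import *
c=cap('top');W=cloud(c)
f=c['frame'][:,:,::-1];cv2.imwrite('pics/t1.png',cv2.resize(f[130:290,150:360],None,fx=3.7,fy=3.7,interpolation=cv2.INTER_CUBIC))
print(ms(W,(.5536,-.031),.033,.052,.075),ms(W,(.5536,-.031),.048,.026,.045),ms(W,(.4367,.1704),.03,.009,.022),get_obs()['eef_pos'])
# bed ring circle fit by colour is viewed
```

```text
(array([ 0.5521, -0.0306]), 0.0633, 548) (array([ 0.5533, -0.033 ]), 0.0356, 551) (array([0.4519, 0.168 ]), 0.0142, 144) [0.4309797  0.17761521 0.14144229]
```

Call:
{"op": "send_rows", "data": {"steps": "1 0 -.001 -.035 0 0 0;1 0 0 -.035 0 0 0;1 0 0 -.03 0 0 0;1 0 0 -.02 0 0 0;1 0 0 -.01 0 0 0"}}

```text
clock: 7.23
eef_pos: [0.4347, 0.1695, 0.0087]
tool_rot: [0.036, 0.999, -0.001, -0.002]
ft_force: [-0.3, 0.2, -0.3]
grip_width: 0.0853
grasp_force: 0.0
```

Call:
{"op": "send_rows", "data": {"steps": "1 0 0 -.0075 0 0 0;1 0 0 0 0 0 0;1 0 0 0 0 0 0;0 0 0 0 0 0 0;-1 0 0 0 0 0 0"}}

```text
clock: 7.65
eef_pos: [0.438, 0.1707, 0.0052]
tool_rot: [0.036, 0.999, 0.0, 0.001]
ft_force: [0.1, -0.4, -0.4]
grip_width: 0.0638
grasp_force: 0.0
```

Call:
{"op": "send_rows", "data": {"steps": "-1 0 0 0 0 0 0;-1 0 0 0 0 0 0;-1 0 0 0 0 0 0;-1 0 0 0 0 0 0;-1 0 0 0 0 0 0"}}

```text
clock: 8.07
eef_pos: [0.4379, 0.1707, 0.0061]
tool_rot: [0.036, 0.999, 0.001, 0.001]
ft_force: [-2.5, -0.8, 9.2]
grip_width: 0.0561
grasp_force: 61.6
```

Call:
{"op": "send_rows", "data": {"steps": "-1 0 0 .02 0 0 0;-1 0 0 .035 0 0 0;-1 0 0 .035 0 0 0;-1 .0291 -.0175 0 0 0 0;-1 .0291 -.0175 0 0 0 0"}}

```text
clock: 8.48
eef_pos: [0.4973, 0.1364, 0.0982]
tool_rot: [0.035, 0.999, 0.001, 0.004]
ft_force: [-0.2, 0.7, -0.7]
grip_width: 0.0564
grasp_force: 63.7
```

Call:
{"op": "send_rows", "data": {"steps": "-1 .0291 -.0175 0 0 0 0;-1 .029 -.0175 0 0 0 0;-1 0 -.0329 0 0 0 0;-1 0 -.0329 0 0 0 0;-1 0 -.0329 0 0 0 0"}}

```text
clock: 8.9
eef_pos: [0.5536, 0.0004, 0.0944]
tool_rot: [0.036, 0.999, -0.0, 0.0]
ft_force: [0.1, 0.1, -0.3]
grip_width: 0.056
grasp_force: 63.8
```

Call:
{"op": "send_rows", "data": {"steps": "-1 0 -.0327 0 0 0 0;-1 0 0 0 0 0 0;-1 0 0 -.008 0 0 0;-1 0 0 -.004 0 0 0;-1 0 0 0 0 0 0"}}

```text
clock: 9.32
eef_pos: [0.5521, -0.03, 0.0808]
tool_rot: [0.036, 0.999, 0.0, -0.001]
ft_force: [-0.2, 0.9, -0.5]
grip_width: 0.0561
grasp_force: 63.8
```

Call:
{"op": "send_rows", "data": {"steps": "-1 0 0 0 0 0 0;-1 0 0 0 0 0 0;-1 0 0 0 0 0 0;-1 0 0 0 0 0 0;-1 0 0 0 0 0 0"}}

```text
clock: 9.73
eef_pos: [0.5533, -0.0306, 0.0823]
tool_rot: [0.036, 0.999, -0.0, 0.0]
ft_force: [0.0, 0.2, -0.7]
grip_width: 0.0562
grasp_force: 63.8
```

Call:
{"op": "send_rows", "data": {"steps": "-1 0 0 -.004 0 0 0;-1 0 0 -.003 0 0 0;-1 0 0 -.002 0 0 0;-1 0 0 -.001 0 0 0;-1 0 0 0 0 0 0"}}

```text
clock: 10.15
eef_pos: [0.5528, -0.0311, 0.0716]
tool_rot: [0.036, 0.999, 0.0, -0.001]
ft_force: [0.9, 0.8, 0.6]
grip_width: 0.0557
grasp_force: 63.8
```

Call:
{"op": "send_rows", "data": {"steps": "-1 0 0 -.001 0 0 0;-1 0 0 -.001 0 0 0;-1 0 0 0 0 0 0;-1 0 0 0 0 0 0;-1 0 0 0 0 0 0"}}

```text
clock: 10.57
eef_pos: [0.5532, -0.0311, 0.0702]
tool_rot: [0.036, 0.999, 0.0, 0.0]
ft_force: [0.1, -0.6, -0.4]
grip_width: 0.0561
grasp_force: 63.8
```

Call:
{"op": "send_rows", "data": {"steps": "-1 0 0 -.001 0 0 0;-1 0 0 0 0 0 0;-1 0 0 0 0 0 0;-1 0 0 0 0 0 0;-1 0 0 0 0 0 0"}}

```text
clock: 10.98
eef_pos: [0.5534, -0.0311, 0.0692]
tool_rot: [0.036, 0.999, -0.0, 0.0]
ft_force: [-0.3, -1.0, -0.1]
grip_width: 0.0559
grasp_force: 64.0
```

Call:
{"op": "send_rows", "data": {"steps": "-1 0 0 -.001 0 0 0;-1 0 0 0 0 0 0;-1 0 0 0 0 0 0;-1 0 0 0 0 0 0;-1 0 0 0 0 0 0"}}

```text
clock: 11.4
eef_pos: [0.5534, -0.0311, 0.0692]
tool_rot: [0.036, 0.999, 0.0, 0.001]
ft_force: [-1.3, -1.3, 5.6]
grip_width: 0.056
grasp_force: 64.7
```

Call:
{"op": "send_rows", "data": {"steps": "-1 0 0 -.0007 0 0 0;-1 0 0 0 0 0 0;-1 0 0 0 0 0 0;-1 0 0 0 0 0 0;-1 0 0 0 0 0 0"}}

```text
clock: 11.82
eef_pos: [0.5534, -0.0311, 0.0691]
tool_rot: [0.036, 0.999, 0.0, 0.001]
ft_force: [-3.6, 0.1, 10.1]
grip_width: 0.0562
grasp_force: 65.3
```

Call:
{"op": "send_rows", "data": {"steps": "0.7 0 0 0 0 0 0;0.9 0 0 0 0 0 0;0.9 0 0 0 0 0 0;0.9 0 0 0 0 0 0;0.9 0 0 .015 0 0 0"}}

```text
clock: 12.23
eef_pos: [0.5506, -0.0309, 0.0794]
tool_rot: [0.036, 0.999, 0.0, -0.003]
ft_force: [-1.3, -0.1, -0.0]
grip_width: 0.0813
grasp_force: 0.0
```

Call:
{"op": "send_rows", "data": {"steps": "0.9 0 0 .025 0 0 0;0.9 0 0 .025 0 0 0;0.5 0 .0371 0 0 0 0;0.5 0 .0371 0 0 0 0;0.3 .0125 .0371 0 0 0 0"}}

```text
clock: 12.65
eef_pos: [0.5642, 0.0806, 0.1329]
tool_rot: [0.038, 0.999, -0.0, -0.001]
ft_force: [0.2, -0.4, -0.2]
grip_width: 0.0558
grasp_force: 0.0
```

Call:
{"op": "send_rows", "data": {"steps": "0.3 .0125 .0371 0 0 0 0;0.3 .0125 .0371 0 0 0 0;0.3 .0125 .0371 0 0 0 0;0.3 .0125 .0371 0 0 0 0;0.3 .0125 .0371 0 0 0 0"}}

```text
clock: 13.07
eef_pos: [0.6282, 0.2676, 0.1319]
tool_rot: [0.036, 0.999, -0.0, -0.0]
ft_force: [0.9, -0.5, 1.1]
grip_width: 0.0554
grasp_force: 0.0
```

Call:
{"op": "send_rows", "data": {"steps": "0.3 0 0 0 0 0 0;0.3 0 0 0 0 0 0;0.3 0 0 0 0 0 0;0.3 0 0 0 0 0 0;0.3 0 0 0 0 0 0"}}

```text
clock: 13.48
eef_pos: [0.6281, 0.2642, 0.1327]
tool_rot: [0.037, 0.999, -0.0, -0.0]
ft_force: [0.3, -0.8, -0.1]
grip_width: 0.0557
grasp_force: 0.0
```

Run:
```python
from h import *
c=cap('top');W=cloud(c)
f=c['frame'][:,:,::-1];cv2.imwrite('pics/t2.png',cv2.resize(f[150:270,200:360],None,fx=5,fy=5,interpolation=cv2.INTER_CUBIC))
print(ms(W,(.5536,-.031),.033,.052,.07),ms(W,(.5536,-.031),.030,.071,.09),ms(W,(.5536,-.031),.048,.026,.045))
print(ms(W,(.6284,.2656),.09,.003,.018),get_obs()['eef_pos'])
```

```text
(array([ 0.5382, -0.0472]), 0.0626, 55) (array([ 0.5514, -0.0308]), 0.0775, 459) (array([ 0.5533, -0.0329]), 0.0354, 548)
(array([0.6174, 0.2543]), 0.0101, 2859) [0.62817139 0.26417819 0.13287891]
```

View pics/t2.png

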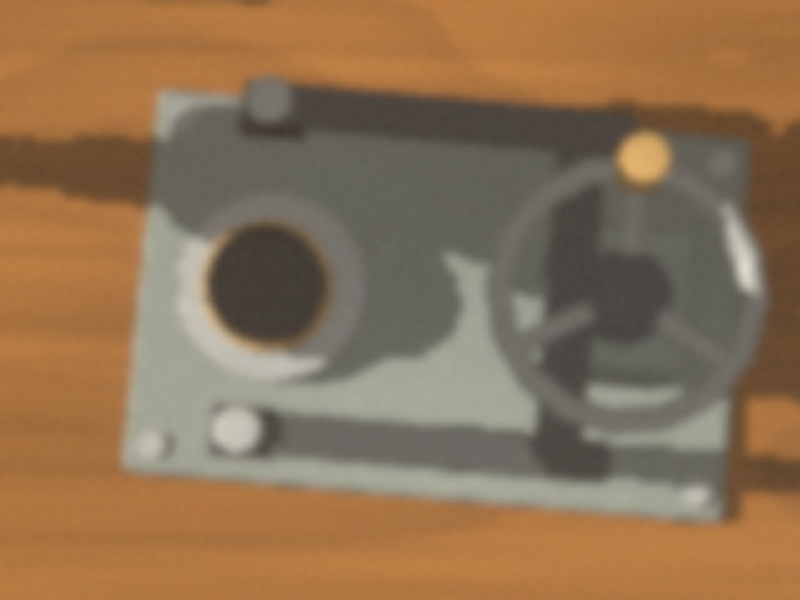

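Call:
{"op": "send_rows", "data": {"steps": "0.3 .0005 .001 -.035 0 0 0;0.3 0 0 -.035 0 0 0;0.3 0 0 -.025 0 0 0;0.3 0 0 -.015 0 0 0;0.3 0 0 -.0067 0 0 0"}}

```text
clock: 13.95
eef_pos: [0.6265, 0.2646, 0.0126]
tool_rot: [0.037, 0.999, -0.001, -0.003]
ft_force: [-0.5, 0.4, -0.5]
grip_width: 0.0555
grasp_force: 0.0
```

Call:
{"op": "send_rows", "data": {"steps": "0.3 0 0 0 0 0 0;-0.1 0 0 0 0 0 0;-1 0 0 0 0 0 0;-1 0 0 0 0 0 0;-1 0 0 0 0 0 0"}}

```text
clock: 14.37
eef_pos: [0.6302, 0.2671, 0.0182]
tool_rot: [0.037, 0.999, 0.001, 0.002]
ft_force: [0.2, -2.0, 5.8]
grip_width: 0.0282
grasp_force: 60.0
```

Call:
{"op": "send_rows", "data": {"steps": "-1 0 0 0 0 0 0;-1 0 0 0 0 0 0;-1 0 0 .01 0 0 0;-1 0 0 .02 0 0 0;-1 0 0 .02 0 0 0"}}

```text
clock: 14.78
eef_pos: [0.627, 0.2663, 0.0648]
tool_rot: [0.036, 0.999, -0.001, -0.002]
ft_force: [0.5, 0.6, -3.8]
grip_width: 0.0283
grasp_force: 59.4
```

Call:
{"op": "send_rows", "data": {"steps": "-1 0 0 .022 0 0 0;-1 0 0 .021 0 0 0;-1 -.0129 -.0292 0 0 0 0;-1 -.0129 -.0292 0 0 0 0;-1 -.0129 -.0292 0 0 0 0"}}

```text
clock: 15.2
eef_pos: [0.5891, 0.1789, 0.1091]
tool_rot: [0.036, 0.999, 0.0, 0.0]
ft_force: [0.1, 0.1, -2.2]
grip_width: 0.028
grasp_force: 60.1
```

Call:
{"op": "send_rows", "data": {"steps": "-1 -.0129 -.0292 0 0 0 0;-1 -.0129 -.0292 0 0 0 0;-1 0 0 0 0 0 0;-1 0 0 0 0 0 0;-1 0 0 0 0 0 0"}}

```text
clock: 15.62
eef_pos: [0.5644, 0.1209, 0.1091]
tool_rot: [0.037, 0.999, 0.0, 0.0]
ft_force: [0.0, -0.2, -2.8]
grip_width: 0.0283
grasp_force: 60.1
```

Run:
```python
from h import *
for n in('top','scene'):
    W=cloud(cap(n)).reshape(-1,3)
    d=np.hypot(W[:,0]-.564,W[:,1]-.121);S=W[(d<.085)&(d>.02)&(W[:,2]>.085)&(W[:,2]<.118)]
    for _ in range(5):
        A=np.c_[S[:,0]-.564,S[:,1]-.121,np.ones(len(S))];s=np.linalg.lstsq(A,S[:,2],rcond=None)[0];r=S[:,2]-A@s
        S=S[abs(r)<.006]
    print(n,len(S),s.round(4),ms(W.reshape(420,560,3),(.564,.121),.09,.085,.118))
```

```text
top 2279 [-1.400e-03 -1.000e-04  1.012e-01] (array([0.5511, 0.0952]), 0.1013, 2477)
scene 1537 [-0.0013 -0.0017  0.0998] (array([0.5844, 0.1027]), 0.0997, 1847)
```

Call:
{"op": "send_rows", "data": {"steps": "-1 -.0023 -.0304 0 0 0 0;-1 -.0023 -.0304 0 0 0 0;-1 -.0023 -.0304 0 0 0 0;-1 -.0023 -.0304 0 0 0 0;-1 -.0023 -.0304 0 0 0 0"}}

```text
clock: 16.13
eef_pos: [0.5532, -0.0313, 0.1086]
tool_rot: [0.035, 0.999, 0.0, 0.0]
ft_force: [-0.1, -0.3, -3.2]
grip_width: 0.0277
grasp_force: 60.3
```

Call:
{"op": "send_rows", "data": {"steps": "-1 0 0 0 0 0 0;-1 0 0 0 0 0 0;-1 0 0 -.004 0 0 0;-1 0 0 -.003 0 0 0;-1 0 0 0 0 0 0"}}

```text
clock: 16.55
eef_pos: [0.5523, -0.0297, 0.1006]
tool_rot: [0.035, 0.999, 0.0, -0.001]
ft_force: [-0.8, -0.5, -3.6]
grip_width: 0.0284
grasp_force: 60.5
```

Call:
{"op": "send_rows", "data": {"steps": "-1 0 0 -.0015 0 0 0;-1 0 0 -.001 0 0 0;-1 0 0 0 0 0 0;-1 0 0 0 0 0 0;-1 0 0 0 0 0 0"}}

```text
clock: 16.97
eef_pos: [0.5528, -0.0311, 0.0993]
tool_rot: [0.036, 0.999, -0.0, 0.0]
ft_force: [-0.6, 0.6, -2.7]
grip_width: 0.0286
grasp_force: 60.5
```

Expect contact near TCP 0.095.

Call:
{"op": "send_rows", "data": {"steps": "-1 0 0 -.001 0 0 0;-1 0 0 -.001 0 0 0;-1 0 0 0 0 0 0;-1 0 0 0 0 0 0;-1 0 0 0 0 0 0"}}

```text
clock: 17.38
eef_pos: [0.5526, -0.0313, 0.0972]
tool_rot: [0.036, 0.999, -0.0, 0.0]
ft_force: [-0.4, 0.2, -2.9]
grip_width: 0.0286
grasp_force: 60.5
```

Call:
{"op": "send_rows", "data": {"steps": "-1 0 0 -.001 0 0 0;-1 0 0 0 0 0 0;-1 0 0 0 0 0 0;-1 0 0 0 0 0 0;-1 0 0 0 0 0 0"}}

```text
clock: 17.8
eef_pos: [0.5527, -0.0313, 0.0962]
tool_rot: [0.036, 0.999, 0.0, 0.0]
ft_force: [0.2, 0.1, -2.6]
grip_width: 0.0285
grasp_force: 60.5
```

Call:
{"op": "send_rows", "data": {"steps": "-1 0 0 -.001 0 0 0;-1 0 0 0 0 0 0;-1 0 0 0 0 0 0;-1 0 0 0 0 0 0;-1 0 0 0 0 0 0"}}

```text
clock: 18.22
eef_pos: [0.5528, -0.0312, 0.0953]
tool_rot: [0.036, 0.999, -0.0, 0.0]
ft_force: [-0.2, -0.3, -2.8]
grip_width: 0.0281
grasp_force: 60.7
```

Call:
{"op": "send_rows", "data": {"steps": "-1 0 0 -.001 0 0 0;-1 0 0 0 0 0 0;-1 0 0 0 0 0 0;-1 0 0 0 0 0 0;-1 0 0 0 0 0 0"}}

```text
clock: 18.63
eef_pos: [0.5528, -0.0313, 0.0952]
tool_rot: [0.036, 0.999, -0.0, 0.001]
ft_force: [-3.0, -0.4, 4.7]
grip_width: 0.0284
grasp_force: 61.6
```

Call:
{"op": "send_rows", "data": {"steps": "-1 0 0 -.0006 0 0 0;-1 0 0 0 0 0 0;-1 0 0 0 0 0 0;-1 0 0 0 0 0 0;-1 0 0 0 0 0 0"}}

```text
clock: 19.05
eef_pos: [0.5529, -0.0313, 0.0952]
tool_rot: [0.036, 0.999, -0.0, 0.001]
ft_force: [-4.0, 0.5, 8.9]
grip_width: 0.0281
grasp_force: 61.9
```

Call:
{"op": "send_rows", "data": {"steps": "0 0 0 0 0 0 0;0.2 0 0 0 0 0 0;0.2 0 0 0 0 0 0;0.2 0 0 0 0 0 0;0.2 0 0 .015 0 0 0"}}

```text
clock: 19.47
eef_pos: [0.5504, -0.0311, 0.1056]
tool_rot: [0.036, 0.999, 0.0, -0.003]
ft_force: [-0.3, -0.5, -0.6]
grip_width: 0.051
grasp_force: 0.0
```

Call:
{"op": "send_rows", "data": {"steps": "0.2 0 0 .035 0 0 0;0.2 0 0 .035 0 0 0;0.2 0 0 .035 0 0 0;0.2 0 0 .036 0 0 0;0.2 .0086 -.0345 0 0 0 0"}}

```text
clock: 19.88
eef_pos: [0.5643, -0.0618, 0.2583]
tool_rot: [0.033, 0.999, 0.001, 0.007]
ft_force: [2.2, -0.8, 1.6]
grip_width: 0.0515
grasp_force: 0.0
```

Call:
{"op": "send_rows", "data": {"steps": "0.2 .0086 -.0345 0 0 0 0;0.2 .0086 -.0345 0 0 0 0;0.2 .0086 -.0345 0 0 0 0;0.2 .0086 -.0345 0 0 0 0;0.2 0 0 0 0 0 0"}}

```text
clock: 20.3
eef_pos: [0.5962, -0.2101, 0.2479]
tool_rot: [0.04, 0.999, -0.001, -0.0]
ft_force: [-0.4, -0.2, -0.2]
grip_width: 0.0518
grasp_force: 0.0
```

Call:
{"op": "send_rows", "data": {"steps": "0.2 0 0 0 0 0 0;0.2 0 0 0 0 0 0;0.2 0 0 0 0 0 0;0.2 0 0 0 0 0 0;0.2 0 0 0 0 0 0"}}

```text
clock: 20.72
eef_pos: [0.5957, -0.2024, 0.25]
tool_rot: [0.035, 0.999, -0.0, 0.0]
ft_force: [-0.7, -0.5, 0.0]
grip_width: 0.0513
grasp_force: 0.0
```

Run:
```python
from h import *
c=cap('top');W=cloud(c);s=cap('scene');V=cloud(s)
f=c['frame'][:,:,::-1];g=s['frame'][:,:,::-1]
a=cv2.resize(f[150:270,190:350],(400,300),interpolation=cv2.INTER_CUBIC);b=cv2.resize(g[160:280,200:360],(400,300),interpolation=cv2.INTER_CUBIC)
cv2.imwrite('pics/t3.png',np.hstack([a,b]))
for X in(W,V): print(ms(X,(.5536,-.031),.09,.078,.098),ms(X,(.5536,-.031),.015,.115,.132))
print(get_obs()['eef_pos'])
```

```text
(array([ 0.5536, -0.0288]), 0.0875, 3669) (array([ 0.5513, -0.031 ]), 0.1228, 124)
(array([ 0.5574, -0.0375]), 0.0862, 1799) (array([ 0.5553, -0.036 ]), 0.1212, 92)
[ 0.59575344 -0.20274255  0.25004043]
```

View pics/t3.png

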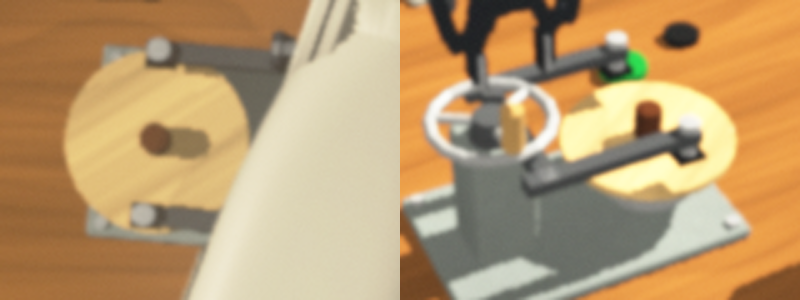

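The pictures show the board flat on the stack and under both pads: its knob is at (155,138) in the left crop and the pads are at (158,48) and (143,214). Next I grasp the wheel grip and compute the arc increments.

Call:
{"op": "send_rows", "data": {"steps": "0.2 .0003 -.001 -.02 0 0 0;0.2 0 0 -.02 0 0 0;0.2 0 0 -.015 0 0 0;0.2 0 0 -.008 0 0 0;0.2 0 0 0 0 0 0"}}

```text
clock: 21.23
eef_pos: [0.5947, -0.2039, 0.1844]
tool_rot: [0.036, 0.999, 0.001, -0.002]
ft_force: [0.3, 0.0, 0.4]
grip_width: 0.051
grasp_force: 0.0
```

Call:
{"op": "send_rows", "data": {"steps": "-0.2 0 0 0 0 0 0;-0.5 0 0 0 0 0 0;-1 0 0 0 0 0 0;-1 0 0 0 0 0 0;-1 0 0 0 0 0 0"}}

```text
clock: 21.65
eef_pos: [0.5968, -0.2048, 0.1883]
tool_rot: [0.036, 0.999, -0.0, 0.002]
ft_force: [-1.3, 1.5, 4.6]
grip_width: 0.0207
grasp_force: 58.7
```

Run:
```python
from h import *
o=get_obs();print(o['eef_pos'],o['ft_force'],o['grip_width'],o['grasp_force'],o['joint_pos'].round(2))
y=-.0735;d=.25
for i in range(20):
    a=y-i*d;b=a-d;print(i+1,*(np.round(.055*np.array([np.cos(b)-np.cos(a),np.sin(b)-np.sin(a)]),4)))
```

```text
[ 0.59682663 -0.20479126  0.18831021] [-1.34727327  1.54408688  4.58354162] 0.020699506242266734 58.69446873664856 [-0.33  0.52  0.31  1.35  0.   -0.26]
1 -0.0027 -0.0134
2 -0.0059 -0.0124
3 -0.0088 -0.0105
4 -0.0111 -0.008
5 -0.0128 -0.005
6 -0.0136 -0.0017
7 -0.0136 0.0017
8 -0.0127 0.0051
9 -0.0111 0.0081
10 -0.0088 0.0105
11 -0.0059 0.0124
12 -0.0026 0.0135
13 0.0008 0.0137
14 0.0041 0.0131
15 0.0072 0.0116
16 0.0099 0.0095
17 0.0119 0.0067
18 0.0132 0.0036
19 0.0137 0.0002
20 0.0133 -0.0032
```

Call:
{"op": "send_rows", "data": {"steps": "-1 -.0027 -.0134 0 0 0 0;-1 -.0059 -.0124 0 0 0 0;-1 -.0088 -.0105 0 0 0 0;-1 -.0111 -.008 0 0 0 0;-1 0 0 0 0 0 0"}}

```text
clock: 22.07
eef_pos: [0.5667, -0.2499, 0.1883]
tool_rot: [0.037, 0.999, 0.0, 0.001]
ft_force: [-3.4, 0.5, 7.5]
grip_width: 0.0206
grasp_force: 59.2
```

Call:
{"op": "send_rows", "data": {"steps": "-1 -.0128 -.005 0 0 0 0;-1 -.0136 -.0017 0 0 0 0;-1 -.0136 .0017 0 0 0 0;-1 -.0127 .0051 0 0 0 0;-1 -.0111 .0081 0 0 0 0"}}

```text
clock: 22.48
eef_pos: [0.5058, -0.2423, 0.1883]
tool_rot: [0.037, 0.999, -0.001, 0.004]
ft_force: [5.2, -0.8, 3.1]
grip_width: 0.0204
grasp_force: 59.1
```

Call:
{"op": "send_rows", "data": {"steps": "-1 -.0088 .0105 0 0 0 0;-1 -.0059 .0124 0 0 0 0;-1 -.0026 .0135 0 0 0 0;-1 .0008 .0137 0 0 0 0;-1 0 0 0 0 0 0"}}

```text
clock: 22.9
eef_pos: [0.4881, -0.1893, 0.1882]
tool_rot: [0.036, 0.999, -0.0, 0.002]
ft_force: [-0.3, 1.8, 8.3]
grip_width: 0.0203
grasp_force: 59.7
```

Run:
```python
from h import *
o=get_obs();p=o['eef_pos'];print(p,o['ft_force'],o['grip_width'],o['joint_pos'].round(2))
for h in((.5408,-.1998),(.542,-.201)):
    v=p[:2]-h;print(np.hypot(*v),(-.0735-np.arctan2(v[1],v[0]))%6.283)
W=cloud(cap('top'));
for c in((.628,-.037),(.478,-.026)): print(ms(W,c,.011,.11,.17))
```

```text
[ 0.48813225 -0.18925378  0.18824381] [-0.27471348  1.77609355  8.27081173] 0.020285286304381273 [-0.37  0.31 -0.02  1.24  0.   -0.3 ]
0.053713266036755386 3.265534243088481
0.055133551380703055 3.282603277110059
(array([ 0.6279, -0.0391]), 0.1348, 103)
(array([ 0.4776, -0.0292]), 0.1355, 104)
```

Call:
{"op": "send_rows", "data": {"steps": "-1 .0041 .0131 0 0 0 0;-1 .0072 .0116 0 0 0 0;-1 .0099 .0095 0 0 0 0;-1 0 0 0 0 0 0;-1 0 0 0 0 0 0"}}

```text
clock: 23.37
eef_pos: [0.5102, -0.1558, 0.1883]
tool_rot: [0.036, 0.999, -0.0, 0.002]
ft_force: [1.6, 0.4, 8.1]
grip_width: 0.0203
grasp_force: 59.8
```

Call:
{"op": "send_rows", "data": {"steps": "-1 .0119 .0067 0 0 0 0;-1 .0066 .0018 0 0 0 0;-1 0 0 0 0 0 0;-1 0 0 0 0 0 0;-1 0 0 0 0 0 0"}}

```text
clock: 23.78
eef_pos: [0.5268, -0.1478, 0.1882]
tool_rot: [0.036, 0.999, -0.0, 0.0]
ft_force: [-3.2, -0.9, 9.8]
grip_width: 0.0202
grasp_force: 60.2
```

Run:
```python
from h import *
o=get_obs();p=o['eef_pos'];print(p,o['ft_force'],o['grip_width'],o['joint_pos'].round(2))
for h in((.5408,-.1998),(.542,-.201)):
    v=p[:2]-h;print(np.hypot(*v),(-.0735-np.arctan2(v[1],v[0]))%6.283)
W=cloud(cap('top'));
for c in((.628,-.037),(.478,-.026)): print(ms(W,c,.011,.115,.17))
```

```text
[ 0.52678927 -0.14781698  0.18824785] [-3.16095694 -0.91770468  9.77256176] 0.02023782231990926 [-0.27  0.35  0.05  1.26 -0.   -0.2 ]
0.05383804495464966 4.375434565821686
0.0553154597099298 4.360133233860651
(array([ 0.6289, -0.0386]), 0.1262, 93)
(array([ 0.4778, -0.0272]), 0.1269, 94)
```

Call:
{"op": "send_rows", "data": {"steps": "-1 .0053 .0013 0 0 0 0;-1 0 0 0 0 0 0;-1 0 0 0 0 0 0;-1 0 0 0 0 0 0;-1 0 0 0 0 0 0"}}

```text
clock: 24.25
eef_pos: [0.5309, -0.1468, 0.1882]
tool_rot: [0.036, 0.999, -0.001, -0.001]
ft_force: [-6.7, -1.4, 11.2]
grip_width: 0.0205
grasp_force: 60.3
```

Call:
{"op": "send_rows", "data": {"steps": "-0.3 0 0 0 0 0 0;0 0 0 0 0 0 0;0.1 0 0 0 0 0 0;0.1 0 0 0 0 0 0;0.1 0 0 .02 0 0 0"}}

```text
clock: 24.67
eef_pos: [0.5296, -0.1458, 0.2023]
tool_rot: [0.036, 0.999, 0.001, -0.004]
ft_force: [0.4, -0.1, -0.7]
grip_width: 0.0468
grasp_force: 0.0
```

Call:
{"op": "send_rows", "data": {"steps": "0.1 0 0 .035 0 0 0;0.1 0 0 .035 0 0 0;0.1 -.03 0 .02 0 0 0;0.1 -.04 0 0 0 0 0;0.1 -.04 0 0 0 0 0"}}

```text
clock: 25.08
eef_pos: [0.4224, -0.1468, 0.2974]
tool_rot: [0.036, 0.999, -0.0, 0.001]
ft_force: [0.1, -0.8, 0.9]
grip_width: 0.0467
grasp_force: 0.0
```

Call:
{"op": "send_rows", "data": {"steps": "0.1 -.04 -.01 0 0 0 0;0.1 -.03 -.01 0 0 0 0;0.1 0 0 0 0 0 0;0.1 0 0 0 0 0 0;0.1 0 0 0 0 0 0"}}

```text
clock: 25.5
eef_pos: [0.3527, -0.1669, 0.2968]
tool_rot: [0.037, 0.999, -0.0, 0.001]
ft_force: [1.0, 0.1, -0.3]
grip_width: 0.0472
grasp_force: 0.0
```

Run:
```python
from h import *
c=cap('top');W=cloud(c);s=cap('scene');V=cloud(s)
f=c['frame'][:,:,::-1];g=s['frame'][:,:,::-1]
a=cv2.resize(f[150:270,190:350],(400,300),interpolation=cv2.INTER_CUBIC);b=cv2.resize(g[160:280,200:360],(400,300),interpolation=cv2.INTER_CUBIC)
cv2.imwrite('pics/t4.png',np.hstack([a,b]))
print(ms(W,(.5536,-.031),.09,.078,.098),ms(W,(.5536,-.031),.015,.115,.132))
for q in((.628,-.037),(.478,-.026)): print(ms(W,q,.011,.115,.17))
gp=ms(W,(.532,-.147),.011,.213,.228);print(gp)
v=gp[0]-(.5408,-.1998);print(np.hypot(*v),(-.0735-np.arctan2(v[1],v[0]))%6.283*8)
```

```text
(array([ 0.5519, -0.0293]), 0.0875, 3726) (array([ 0.5512, -0.031 ]), 0.1235, 126)
(array([ 0.6289, -0.0397]), 0.1256, 97)
(array([ 0.478 , -0.0275]), 0.1263, 95)
(array([ 0.5271, -0.1471]), 0.2205, 78)
0.05445162991132587 35.074969300990496
```

View pics/t4.png

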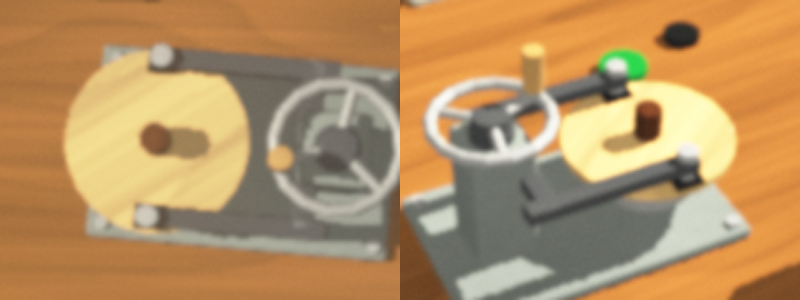

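The last picture shows both pads at (162,55) and (148,215), bearing on a level, centred board. The grip is at (280,158), and the arm is clear. The fork came down about 35.5 mm against a gap of about 31 mm, so the springs gave about 4 to 5 mm.

```bash
python3 -c "
from workcell import *
print(job_done())"
```

```text
the job is handed in; nothing more can be done
None
```

The job is handed in: both lifts and the board are stacked on the bed, centred to within about 2 mm and each set down by touch, and the wheel is wound clockwise until the springs give an estimated 4–5 mm, then let go (about 26 s of the 72 s used; no verdict came back).

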